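# Open the counter cupboard's drop-front serving flap on its pull-out supports

## Task

Set up the fold-down serving flap of the small slant-front cupboard: first pull both slide-out supports all the way out, then lower the flap gently by its bar until it lies level on the two of them, and let go. Do not let the flap drop, never bring it down before both supports are out, and leave the other things on the counter where they are.

Things in the scene. Friction and masses are not known exactly. Their poses are not given: they have to be found in the camera images.
- cupboard: plywood counter cupboard, fixed, 280 mm wide (y), 200 deep (x), 209 high. Origin: on the counter, midway along its width, straight under the flap's hinge line = its front. x points from front to back, y to the left as the robot sees it, z up. Its lower 96 mm has an upright front (x = 0) holding the two supports; the closed flap starts at that front's top edge and leans back 25 degrees
- flap (a joint): flap angle, rad: 0 closed (25 degrees back from upright), 0.436 upright, 2.007 level on the pulled-out supports; opens to the cupboard's -x. With the supports in, it swings on down to 2.5. Turns freely: falls shut below about 0.4, falls open beyond. Plywood, 280 mm wide, 14 thick, reaching 125 mm from the hinge, 0.25 to 0.5 kg
- flap_hinge (a point): middle of the flap's hinge line, in the plane of the flap's outer face, 96 mm above the counter; the hinge runs along the cupboard's y. Its axes turn with the flap: z along the flap from hinge to bar, -x out of the outer face
- flap_bar (a point): centre of the flap's handle: steel bar 14 mm thick along the cupboard's y, beyond the flap's free edge (36 mm gap), on two posts 120 mm apart. 168 mm from the hinge along the flap, 7 mm inward of the outer face: 245 mm high when closed, 103 mm high when level. Clear above: a gripper pointing down can hold it lightly from above, letting it turn between the fingers through the whole swing
- support_left (a joint): how far the left support (cupboard's +y side) is pulled out, m: 0 fully in, 0.09 fully out at a stop. Slides along the cupboard's -x against 2 N friction and stays where left. Wooden bar 24 mm wide, 30 high, its top 96 mm above the counter, 90 mm left of the cupboard's middle
- pull_left (a point): grip point of the left support's pull: a level steel stem 20 mm thick, 52 long, standing out of the support's end to the cupboard's -x, with a disc 28 mm across at its tip. On the stem's axis, 38 mm out from the support's end (40 mm from the cupboard's front when fully in), 78 mm high, moves with the support. The leaning flap is close behind: come from above, straight down or leaning back a little
- support_right (a joint): the same for the right support (cupboard's -y side), 90 mm right of the cupboard's middle: 0 fully in, 0.09 fully out
- pull_right (a point): place to grip the right support's pull; same shape and position on its support as pull_left
- processor: white food processor base, fixed, 170 x 200 mm, 152 mm high with its spindle, a square button on its front; leave alone. Origin at the centre of its underside
- bowl: white plastic food processor bowl, open, 150 mm across the rim, 110 mm high, with a side handle reaching 113 mm from its axis; leave alone. Origin at the centre of its underside
- dish: round white ceramic dish, 150 mm across, 35 mm high; leave alone. Origin at the centre of its underside
- spatula: red silicone spatula, 260 mm long, lying on the counter; leave alone. Its length is along its x

How it is judged:
On the way, in this order (a step that is already met when the one before it is completed fails the run):
1. both supports are pulled out (at least 80 of 90 mm) while the flap is still up (value of joint each of support_left, support_right above 0.08 m and value of joint flap below 0.6 rad), for 0.2 s.
2. the flap lies level on both supports (value of joint flap between 1.96 and 2.06 rad and contact force between flap and support_left above 0.1 N and contact force between flap and support_right above 0.1 N), for 0.2 s.
At the end, for the whole second after the job is handed in: both supports are out by at least 80 of their 90 mm, and the flap lies still and level (joint 1.96 to 2.06 rad, within about 0.05 rad of level) with its weight on both supports (all of step 2 and value of joint each of support_left, support_right above 0.08 m and velocity of joint flap below 0.1 rad/s); the robot touches nothing.
It fails at once if the flap is let drop: it opens faster than 2 rad/s (velocity of joint flap above 2 rad/s).
It fails at once if the flap is brought down past 1.2 rad before both supports are at least 70 mm out (value of joint flap above 1.2 rad and value of joint any of support_left, support_right below 0.07 m).
It fails at once if the bowl, the dish or the spatula is moved by more than 30 mm (distance of any of bowl, dish, spatula from where it was at the start of the episode above 0.03 m).
It also fails if it takes over 64 s, if anything falls off the work surface, if the arm or the gripper's body presses on something with over 40 N, if the wrist force passes 120 N, or if a joint passes its speed limit or range.

## Robot

A 6-joint arm with a two-finger parallel gripper is mounted at the origin on the work surface. World frame = base frame: x ahead of the robot, y to its left, z up, the work surface at z = 0. Lengths are in m, angles in rad, forces in N, time in s.
With the tool pointing down it reaches from about 0.275 to 0.875 m from the base axis. Payload 12.5 kg.
Tool frame: the origin (TCP) lies on the centre line of the jaws, within the pads' length; the fingertips stand r.finger_overhang ahead of it and the grasp point (between the pads) lies 3 mm ahead of it (r.finger_overhang is the distance from the TCP to the fingertips, in m); z points along the fingers, y is the line along which they close (so a half turn about z gives the same grasp; the last joint's range is limited). The gripper opens to 85 mm and grips with 20 to 120 N. Pads are 22 mm wide; open, the fingers measure 114 mm over their backs; the gripper's body (76 mm by 85 mm) begins 54 mm behind the grasp point. The pads swing forward as they close: fully open they stand 13 mm farther back than shut.
Start: joints at [1.252, 0.351, 1.652, -0, 1.139, -0.085], TCP at [0.127, 0.535, 0.253] pointing down, gripper open.
Joint ranges: [-2.75, 2.75], [-0.79, 2.1], [0.01, 2.65], [-1.57, 4.71], [0.07, 3.14], [-2.87, 2.87]. Speed limits (rad/s): [2.22, 2.22, 2.79, 3.14, 3.14, 3.14].

## Interface

Orientations are given as a unit quaternion [x, y, z, w].
In Python, from cell import r, optics gives the robot as it stands. The module is installed in compiled form; this text tells all that it offers. Calls block until the motion is done:
- r.move_to(position, orientation): joint-space move of the TCP to a pose.
- r.move_linear(position, rot=None, vel=0.15): straight line of the TCP; rot=None keeps the orientation; vel is the mean speed in m/s.
- r.set_joints(angles): joint-space move.
- r.set_gripper(opening, squeeze=None): opening from 0.0 (shut) to 1.0 (fully open); squeeze is the grip in N (None keeps the last); returns when the fingers have stopped.
- r.sleep(seconds).
- r.inverse_kinematics(position, orientation): joint angles nearest the present ones, or None.
- optics.get_image(name): name is "scene" or "top"; returns a dict with "pixels" (420x560x3 uint8, red, green, blue), "depth" (420x560 float32, m along the optical axis (not along the pixel's ray), 0 where there is no reading), "fx", "fy", "cx", "cy" (pixels), "D" ([k1, k2, p1, p2, k3] as OpenCV has them; the pictures are not rectified), "camera_from_world" (4x4, takes a point from world to camera coordinates). Camera axes: x right, y down, z forward; pixel columns grow to the right and rows downward; lengths in m; the calibration is good to about 2 mm. A picture is of the moment at which its call begins.
A pose or a line that the arm cannot do raises r.PlanningError and nothing moves.
- r.hand_in(): hands the job in; it is judged then, once.
Readings, each from a call of its own:
- r.current_t(): time.
- r.current_q(): joint angles.
- r.current_qvel(): joint speeds.
- r.current_effort(): joint torques, N m.
- r.current_tool_pos(): TCP position.
- r.current_ee_rot(): TCP orientation.
- r.current_contact_force(): force on the tool from outside, world axes, zero at the start.
- r.current_torque(): the same for the moment, N m.
- r.current_opening(): opening from 0.0 (shut) to 1.0 (fully open).
- r.current_finger_force(): force on a finger pad.
Only numpy, scipy, OpenCV 4.12 (cv2) and the standard library are available. Lean on these libraries where they do the work, as an engineer would, in place of code of your own. Each camera call takes 0.05 s, during which the arm holds its last target. There are 200 camera calls.

## Working session

There is one attempt and no reset: what is moved stays moved. The work goes in short steps, each a Python script; the robot and the scene stay as the last script left them, time stands still between calls to the robot, and variables do not carry over. Pictures are saved under pics/ and viewed, at most 10 in all, crops included, and the job is handed in when it is done.

```bash
mkdir -p pics
python3 - <<'E'
from cell import r, optics
import cv2,numpy as np
for n in("scene","top"):
    d=optics.get_image(n); cv2.imwrite(f"pics/{n}1.png",d["pixels"][:,:,::-1]); np.savez(f"{n}1.npz",**d)
    print(n,d["fx"],d["cx"],d["cy"],d["D"],np.round(d["camera_from_world"],3).tolist())
print(r.finger_overhang,r.current_t(),r.current_ee_rot(),r.current_tool_pos())
E
```

```text
scene 460.0275618007626 276.5087107692251 207.90945832346873 [-0.08413981  0.          0.          0.          0.        ] [[-0.793, 0.609, 0.021, 0.385], [0.347, 0.479, -0.807, -0.046], [-0.502, -0.632, -0.591, 1.575], [0.0, 0.0, 0.0, 1.0]]
top 391.7487703933001 289.20343749640176 211.28518388685214 [-0.04015469  0.          0.          0.          0.        ] [[-0.017, -1.0, 0.001, 0.027], [-0.997, 0.017, -0.075, 0.502], [0.075, -0.002, -0.997, 1.524], [0.0, 0.0, 0.0, 1.0]]
0.022 0.1 [ 1.16603664e-01  9.93178388e-01 -5.14024605e-04 -1.06945728e-04] [0.12728474 0.53478911 0.25281155]
```

View pics/scene1.png

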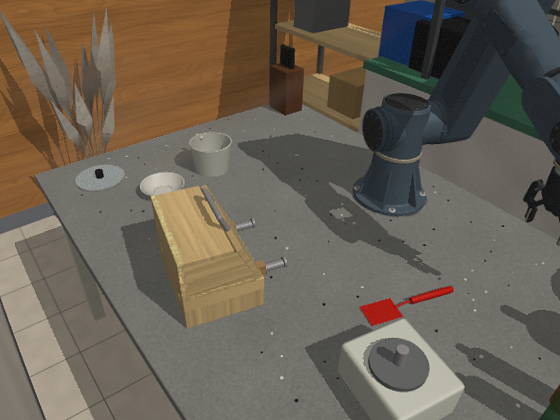

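View pics/top1.png

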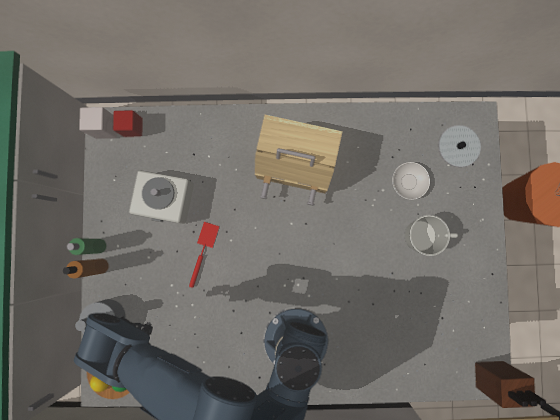

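The top view shows the cupboard at about (297,150), its bar at (296,155) and the pull discs at about (264,195) and (310,202). Bowl, dish and spatula stand clear. Next I measure with depth.

```bash
cat > h.py <<'E'
import numpy as np,cv2
def cloud(d,u0,u1,v0,v1):
    K=np.array([[d["fx"],0,d["cx"]],[0,d["fy"],d["cy"]],[0,0,1.]])
    v,u=np.mgrid[v0:v1,u0:u1]; Z=d["depth"][v0:v1,u0:u1].ravel().astype(float)
    p=cv2.undistortPoints(np.stack([u.ravel(),v.ravel()],1).astype(float)[:,None],K,d["D"])[:,0]
    C=np.c_[p*Z[:,None],Z][Z>0]; T=d["camera_from_world"]
    return (C-T[:3,3])@T[:3,:3]
E
cat > m.py <<'E'
from h import *
d=np.load("top1.npz"); P=cloud(d,240,355,105,215); s=np.load("scene1.npz"); S=cloud(s,145,300,175,330)
for n,Q in(("top",P),("scene",S)):
    b=Q[(Q[:,2]>.232)&(Q[:,2]<.27)]
    c=b[:,:2].mean(0); e=np.linalg.svd(b[:,:2]-c)[2][0]; t=(b[:,:2]-c)@e
    e*=np.sign(e[1]); print(n,"bar",len(b),c,b[:,2].max(),"yaw",np.degrees(np.arctan2(-e[0],e[1])),np.ptp(t), "mid",c+e*(((b[:,:2]-c)@e).min()+((b[:,:2]-c)@e).max())/2)
    t=Q[(Q[:,2]>.2)&(Q[:,2]<.22)]
    print(" roof",len(t),np.median(t[:,2]),cv2.minAreaRect(t[:,:2].astype(np.float32)*1000))
    # pulls: 0.07..0.1 in front
    q=Q[(Q[:,2]>.06)&(Q[:,2]<.12)]
    yaw=np.arctan2(-e[0],e[1]); R=np.array([[np.cos(yaw),-np.sin(yaw)],[np.sin(yaw),np.cos(yaw)]])
    l=(q[:,:2]-c)@R
    # bar closed is at cupboard x = 168 sin25+7cos25 
    xb=.168*np.sin(np.radians(25))+.007*np.cos(np.radians(25)); l[:,0]+=xb
    print(" origin",c-R@[xb,0])
    f=l[:,0]<-.008
    for sgn in(1,-1):
        m=f&(l[:,1]*sgn>0.03)&(abs(l[:,1])<.13); print(" pull",sgn,m.sum(),np.round(np.c_[l[m],q[m,2]],3)[::max(1,m.sum()//14)].tolist())
E
python3 m.py
```

```text
top bar 180 [ 0.67957932 -0.00729087] 0.2580670708246422 yaw -13.613828977350968 0.1323348284566641 mid [ 0.67957082 -0.00732595]
 roof 3097 0.20844013225337896 ((727.164306640625, -18.307388305664062), (280.5797119140625, 155.0159912109375), 76.31748962402344)
 origin [0.60440834 0.01091411]
 pull 1 108 [[-0.008, 0.097, 0.102], [-0.014, 0.092, 0.099], [-0.018, 0.091, 0.1], [-0.02, 0.091, 0.091], [-0.023, 0.086, 0.09], [-0.026, 0.082, 0.087], [-0.036, 0.095, 0.084], [-0.039, 0.091, 0.087], [-0.043, 0.086, 0.091], [-0.052, 0.1, 0.082], [-0.056, 0.095, 0.087], [-0.06, 0.089, 0.097], [-0.06, 0.082, 0.082], [-0.073, 0.098, 0.091], [-0.075, 0.094, 0.089], [-0.077, 0.086, 0.083]]
 pull -1 81 [[-0.009, -0.081, 0.085], [-0.01, -0.093, 0.086], [-0.013, -0.097, 0.089], [-0.016, -0.098, 0.082], [-0.02, -0.095, 0.082], [-0.026, -0.092, 0.087], [-0.03, -0.093, 0.088], [-0.033, -0.094, 0.088], [-0.038, -0.091, 0.087], [-0.042, -0.088, 0.088], [-0.047, -0.085, 0.091], [-0.05, -0.086, 0.087], [-0.055, -0.083, 0.085], [-0.06, -0.077, 0.085], [-0.057, -0.095, 0.097], [-0.061, -0.092, 0.089], [-0.062, 
[... 358 characters left out ...]
, 0.089], [-0.073, 0.086, 0.091], [-0.066, 0.084, 0.089], [-0.052, 0.078, 0.086], [-0.027, 0.076, 0.09], [-0.072, 0.089, 0.084], [-0.048, 0.087, 0.088], [-0.024, 0.084, 0.092], [-0.073, 0.093, 0.081], [-0.053, 0.088, 0.08], [-0.04, 0.085, 0.08], [-0.042, 0.087, 0.076], [-0.022, 0.089, 0.08], [-0.016, 0.089, 0.067]]
 pull -1 155 [[-0.067, -0.109, 0.094], [-0.06, -0.106, 0.088], [-0.06, -0.098, 0.09], [-0.048, -0.099, 0.089], [-0.026, -0.105, 0.089], [-0.055, -0.093, 0.088], [-0.026, -0.096, 0.092], [-0.058, -0.093, 0.083], [-0.031, -0.093, 0.088], [-0.062, -0.09, 0.081], [-0.038, -0.09, 0.085], [-0.012, -0.091, 0.089], [-0.045, -0.092, 0.078], [-0.033, -0.094, 0.076], [-0.019, -0.095, 0.073]]
```

```bash
cat >> h.py <<'E'
from scipy.spatial.transform import Rotation as Ro
YAW=np.radians(-13.6); W=Ro.from_euler("z",YAW); O=np.array([.606,.0106,0])
def w(x,y,z): return O+W.apply([x,y,z])
def pull_rot(l):
    z=np.array([np.sin(l),0,-np.cos(l)]); y=np.array([0,1.,0]); return (W*Ro.from_matrix(np.c_[np.cross(y,z),y,z])).as_quat()
def bar_rot(s=1):
    z=np.array([0,0,-1.]); y=np.array([s*1.,0,0]); return (W*Ro.from_matrix(np.c_[np.cross(y,z),y,z])).as_quat()
def bar(th):
    a=np.radians(25)-th; return np.array([.168*np.sin(a)+.007*np.cos(a),0,.096+.168*np.cos(a)-.007*np.sin(a)])
E
cat > pull.py <<'E'
import sys
from h import *
from cell import r
side,x0=float(sys.argv[1]),float(sys.argv[2]); out=float(sys.argv[3])
L=np.radians(10); q=pull_rot(L); t=W.apply([np.sin(L),0,-np.cos(L)])
g=w(x0,side*.09,.078)-.003*t
r.set_gripper(0.65,20)
r.move_to(g-.17*t,q); r.move_linear(g-.06*t,vel=.2); r.move_linear(g,vel=.08)
print("at",r.current_contact_force(),r.current_tool_pos()-g)
r.set_gripper(0,20); print("grip",r.current_opening()*85,r.current_finger_force())
e=g+W.apply([out-.09,0,0])
mid=e+W.apply([.012,0,0])
r.move_linear(mid,vel=.08); print("mid",r.current_contact_force())
for k in range(8):
    r.move_linear(mid-W.apply([.002*(k+1),0,0]),vel=.03); f=W.inv().apply(r.current_contact_force()); print(k,f.round(1))
    if f[0]>9: break
r.set_gripper(0.65); r.move_linear(r.current_tool_pos()-.09*t,vel=.2)
print(r.current_t())
E
python3 - <<'E'
from h import *
from cell import r
for s in(1,-1): print(s,[None if (j:=r.inverse_kinematics(w(*bar(t))+[0,0,.003],bar_rot(s))) is None else np.round(j,2).tolist() for t in(0,1,2)])
E
python3 pull.py 1 -0.053 0.013
python3 - <<'E'
from cell import optics
import cv2,numpy as np
d=optics.get_image("top"); np.savez("top2.npz",**d); c=d["pixels"][95:255,220:380,::-1]
e=optics.get_image("scene"); np.savez("scene2.npz",**e); f=e["pixels"][150:350,130:330,::-1]
cv2.imwrite("pics/2.png",np.hstack([cv2.resize(c,(400,400)),cv2.resize(f,(400,400))]))
E
```

```text
1 [[-0.08, 0.6, 1.28, -0.0, 1.27, 0.16], [-0.03, 0.32, 1.72, -0.0, 1.1, 0.21], [0.01, 0.4, 2.03, -0.0, 0.71, 0.25]]
-1 [None, None, None]
at [ 0.44544307 -0.3280258  -0.18633067] [2.11765821e-04 6.19231433e-05 3.05997787e-04]
grip 18.960391799940457 21.24037116765976
mid [-2.28095658  1.24815084  9.44558478]
0 [-1.   0.5  7.7]
1 [-0.9  1.6  8.2]
2 [3.1 0.8 6.9]
3 [13.4 -1.1 -0.6]
7.6417
```

View pics/2.png

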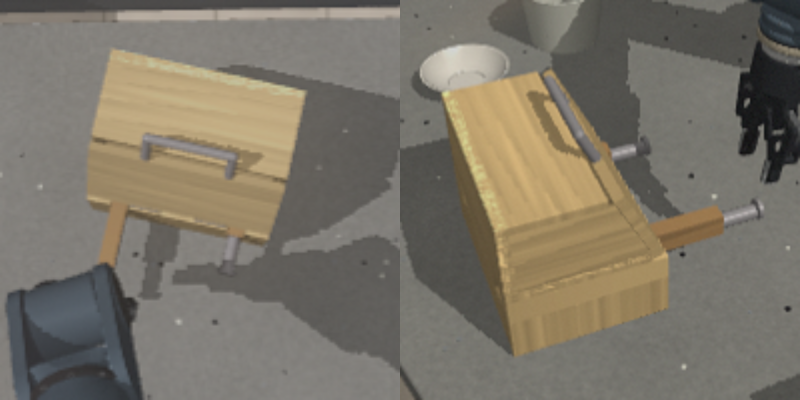

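The picture shows the left support out, with its disc at about (758,208) in the scene crop, and the flap still closed. The force rise also shows that it reached its stop. Now the right support.

```bash
python3 pull.py -1 -0.041 0.0
python3 - <<'E'
from cell import optics,r
from h import *
r.move_to(w(-.12,0,.33),bar_rot()) 
e=optics.get_image("scene"); f=e["pixels"][150:350,130:330,::-1]
cv2.imwrite("pics/3.png",cv2.resize(f,(500,500)))
Q=cloud(e,145,320,175,330); l=W.inv().apply(Q-O)
for s in(1,-1):
    m=(l[:,0]<-.01)&(abs(l[:,1]-s*.09)<.035)&(l[:,2]>.06)&(l[:,2]<.11); print(s,m.sum(),np.percentile(l[m,0],[0,2,5]).round(3), l[m&(l[:,2]>.093),0][:].min() if 1 else 0, np.median(l[m,1]))
E
```

```text
at [-0.03998785 -0.10791319  0.69565751] [ 1.82830325e-04 -3.08962676e-05  2.58200889e-04]
grip 19.184723253338003 21.284735798835754
mid [-1.85913714  3.71868498 10.52360617]
0 [-1.3  4.2  8.8]
1 [0.2 4.7 8.6]
2 [0.4 4.5 9. ]
3 [-0.4  3.9  8.2]
4 [10.5  4.2 -1.6]
14.2333
1 638 [-0.149 -0.146 -0.143] -0.1485757574056377 0.09884237260112413
-1 522 [-0.15  -0.146 -0.142] -0.1497303656935662 -0.08080537870315592
```

View pics/3.png

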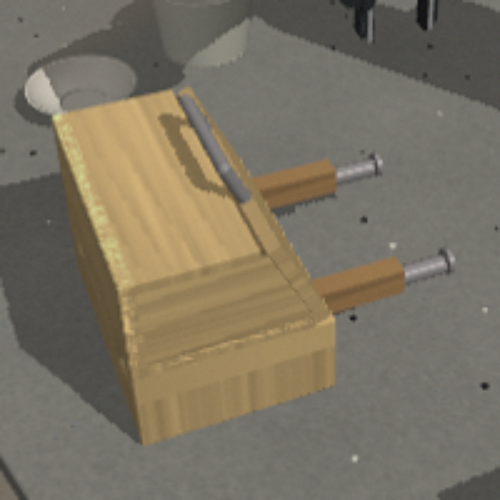

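The picture shows both supports out by the same amount, with tips at (375,165) and (447,260) and local x about -0.149 for both. The flap is still closed, so I lower it now along the arc and correct the radius from the measured force.

Run:
```python
from cell import optics,r
from h import *
q=bar_rot(); g=lambda th:w(*bar(th))+[0,0,.003]
r.set_gripper(.5,20)
r.move_to(g(0)+[0,0,.08],q); r.move_linear(g(0),vel=.08)
f0=r.current_contact_force(); print("tare",f0)
r.set_gripper(0,20); print("grip",r.current_opening()*85,r.current_finger_force(),r.current_contact_force()-f0)
H=np.array([0,0,.096]); off=0.
for th in np.linspace(.1,1.9,19):
    d=bar(th)-H; u=d/np.linalg.norm(d)
    r.move_linear(g(th)+W.apply(u*off),vel=.06)
    f=W.inv().apply(r.current_contact_force()-f0); fr=f@u
    off=np.clip(off+np.clip(fr*1e-4,-.001,.001),-.006,.006)
    print(round(th,2),f.round(1),"rad",round(fr,1),"off",round(off*1e3,1),round(r.current_opening()*85,1))
    if np.linalg.norm(f)>35: print("STOP");break
e=optics.get_image("scene"); cv2.imwrite("pics/4.png",cv2.resize(e["pixels"][150:350,130:330,::-1],(500,500)))
print(off,r.current_t(),f0.tolist())
```

```text
tare [-0.15370486 -0.62392432  0.20757397]
grip 13.309461333540233 19.728302657604218 [1.37628452 0.88017762 0.64386221]
0.1 [3.9 0.5 4.1] rad 5.2 off 0.5 13.2
0.2 [2.1 0.3 1.8] rad 2.3 off 0.8 13.1
0.3 [ 0.2  0.7 -2.5] rad -2.5 off 0.5 13.1
0.4 [-1.1 -0.2  1.6] rad 1.6 off 0.7 13.4
0.5 [ 0.8 -0.7 -1.4] rad -1.4 off 0.5 13.1
0.6 [ 0.5 -0.   1.1] rad 1.0 off 0.6 13.4
0.7 [ 1.  -1.1 -1.1] rad -1.3 off 0.5 13.0
0.8 [ 0.5 -0.1 -2. ] rad -2.1 off 0.3 13.0
0.9 [ 1.2 -0.7 -2.2] rad -2.5 off 0.0 13.1
1.0 [-0.7  0.7 -0.6] rad -0.2 off 0.0 13.1
1.1 [-0.4  0.3 -0.2] rad 0.1 off 0.0 12.9
1.2 [-0.4  1.2 -1.5] rad -0.8 off -0.0 12.8
1.3 [ 0.6  0.3 -0.6] rad -0.8 off -0.1 13.1
1.4 [-0.6  0.4 -2. ] rad -0.7 off -0.2 13.1
1.5 [ 0.1  0.3 -1.7] rad -0.9 off -0.3 13.6
1.6 [ 2.4 -0.3 -2.1] rad -3.1 off -0.6 13.0
1.7 [ 1.3  0.6 -2.2] rad -2.0 off -0.8 13.0
1.8 [ 1.8  0.7 -1.8] rad -2.1 off -1.0 12.8
1.9 [ 2.3  0.2 -2.3] rad -2.6 off -1.3 12.9
-0.001259592049775863 26.6917 [-0.15370486147185028, -0.6239243247628222, 0.20757397290970775]
```

View pics/4.png

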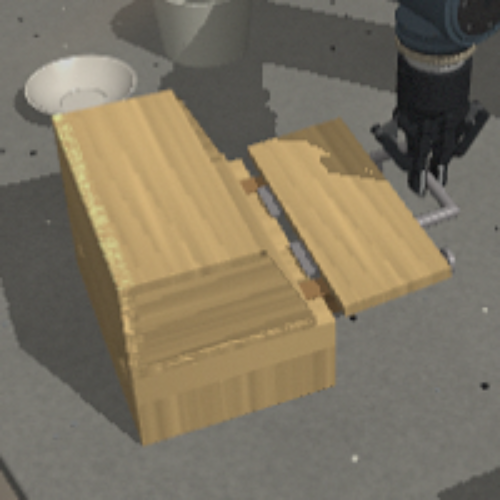

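The flap is almost level and still gripped at about (430,180), and forces stay small. I lower it in 1 mm steps until the supports carry it, then release.

Run:
```python
from cell import optics,r
from h import *
p=r.current_tool_pos(); f0=np.array([-.154,-.624,.208])
fb=(r.current_contact_force()-f0)[2]
for k in range(30):
    x=W.apply([-.0008 if k<12 else 0,0,0])*0
    p=p+[0,0,-.001]; r.move_linear(p,vel=.02); r.sleep(.05)
    f=W.inv().apply(r.current_contact_force()-f0); print(k,round(p[2],4),f.round(1))
    if f[2]-fb>8 : break
o=r.current_opening(); 
for a in(.03,.06,.1,.2,.4): r.set_gripper(o+a)
r.sleep(.3); r.move_linear(r.current_tool_pos()+[0,0,.15],vel=.1); r.sleep(.5)
e=optics.get_image("scene"); cv2.imwrite("pics/5.png",cv2.resize(e["pixels"][150:350,130:330,::-1],(500,500)))
l=W.inv().apply(cloud(e,145,330,175,330)-O)
m=(l[:,0]<-.03)&(l[:,0]>-.115)&(abs(l[:,1])<.12)&(l[:,2]>.08)&(l[:,2]<.15)
c=np.linalg.lstsq(np.c_[l[m,:2],np.ones(m.sum())],l[m,2],rcond=None)[0]; print("slope",c,m.sum(),r.current_t())
```

```text
0 0.1227 [ 0.9  0.5 -0.7]
1 0.1217 [-0.7  1.6 -0.1]
2 0.1207 [-1.9  1.1 -0.5]
3 0.1197 [-4.8  0.8 -0.3]
4 0.1187 [-6.3  0.9 -0.3]
5 0.1177 [-4.6  1.4 -0.5]
6 0.1167 [-6.2  1.8 -0.7]
7 0.1157 [-7.1  2.4 -0.3]
8 0.1147 [-6.8  2.6  0.1]
9 0.1137 [-6.9  1.6 -0.1]
10 0.1127 [-7.1  2.6 -1.1]
11 0.1117 [-6.4  2.  -0.3]
12 0.1107 [-7.6  2.2 -0.2]
13 0.1097 [-7.4  1.7  0.4]
14 0.1087 [-8.   1.4 -1.1]
15 0.1077 [-7.4  2.2  0.4]
16 0.1067 [-10.9   1.9   8. ]
slope [-0.00363511 -0.00125492  0.11171595] 1836 35.5
```

View pics/5.png

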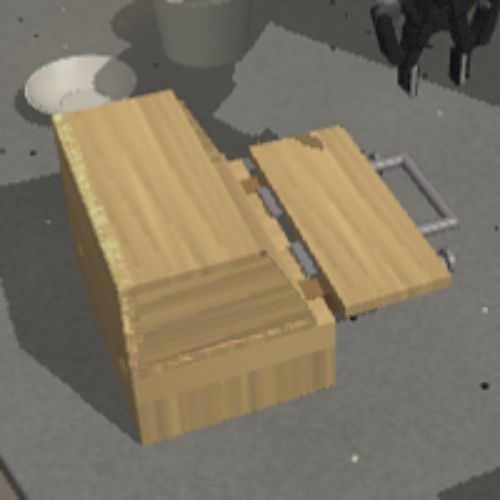

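The flap lies level (slope 0.004, top face at 111 mm where about 110 is expected), and the gripper is clear above the bar at about (430,190).

```bash
python3 -c "
from cell import r
print(r.hand_in())"
```

```text
the job is handed in; nothing more can be done
None
```

I pulled both supports out to their stops, lowered the flap gently until it lay level on them, let go, and handed the job in at about 35.5 s of the 64 s allowed; the verdict was not shown.

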